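Load the bench incubator, unlock its hood and push it shut until it clicks

TASK

Put the long tube block (not the short one) down flat into the nest on the incubator's deck. Release the hood's parking lock: pull the black knob up, turn it anticlockwise to its stop so that its tab swings clear, and push it fully back in; then push the sliding hood shut over the block, fully home, until the spring catch has clicked up behind it. Leave everything else where it stands.

Things in the scene. Friction and masses are not known exactly. Their poses are not given: they have to be found in the camera images.
- block: long tube block to load: aluminium slab 64 mm (its x) x 110 mm (y) x 28 high, 0.3 to 0.55 kg, with a black grip rib on the middle of its top: 18 mm thick (x), 60 mm long (y), 28 to 62 mm above the underside. Nothing else rises over 2 mm above the slab. Symmetric under a half turn. Origin: centre of the underside. Starts left or right of the incubator, the short block on the other side
- incubator: low white bench incubator, fixed to the table; deck 45 mm above the table, from x -150 to +90 and y -165 to +165 mm in its frame. Origin: at table height under the centre line of the hood's track; its y axis is the direction in which the hood closes, x points away from the robot (yaw within 0.4 rad), z up. A tube rack 45 mm high is fixed to the table 30 mm or more off its robot side
- nest (a point): centre of the nest, at deck height (where the block's underside rests), 72 mm in +y from the incubator's origin; axes as the incubator's. The block lies in it with its length along y, between corner lugs 12 mm high that leave 3 mm play on every side (clear opening 70 x 116 mm)
- hood (a joint): travel of the sliding hood along the incubator's +y, m: 0 open, 0.167 end stop. Starts at 0 to 0.018; the locked knob's tab stops it at about 0.025 to 0.045. Friction about 7 N; the catch adds up to about 6 N over the last 40 mm. It clicks at about 0.162 and then cannot slide back
- hood_push (a point): middle of the outside of the hood's flat closed end wall, 45 mm above the deck; push here towards the incubator's +y. The wall is 100 mm wide (x), from 3 to 77 mm above the deck. The point travels with the hood; at travel 0 it lies at x 0, y -165 mm from the incubator's origin; axes as the incubator's
- hood_mouth (a point): middle of the hood's open leading (+y) end, at deck height; travels with the hood. The hood is a tunnel 100 mm wide, 132 mm long, from 3 to 77 mm above the deck, with a clear top; inside 88 mm wide and 69 mm high
- catch (a joint): how far the spring catch is pressed down, m: 0 = fully up. A steel ramp on the deck, on the far (+x) side of the hood's track; a roller on the hood presses it down by up to 12 mm, and it springs up again behind the roller when the hood is fully home
- catch_top (a point): middle of the top of the spring catch, 64 mm in +x and 9 mm in -y from the incubator's origin, 18 mm above the deck when up; sinks with the catch
- knob_lift (a joint): how far the parking-lock knob is pulled up, m: 0 = pushed fully in, 0.018 = fully out. It stays where it is left (3 N of friction)
- knob_turn (a joint): turn of the parking-lock knob about its vertical axis, rad, anticlockwise from above: 0 to 0.2 = locked (at the start), 1.45 = end stop, hood free. It takes some 0.04 N m. It turns past the guard pin only when pulled up more than 10 mm, and can be pushed in again only from about 1.1 rad on
- knob_grip (a point): the place to grip the knob: on its axis, 46 mm above the deck when pushed in. The grip is an upright black bar 46 mm long (this point's x) and 14 mm thick (its y), from 28 to 60 mm above the deck when pushed in; below it is only a stem of 18 mm diameter and the tab. The point turns and rises with the knob
- knob_axis (a point): foot of the knob's axis on the deck, 110 mm in -x and 3 mm in -y from the incubator's origin. The knob's steel tab (10 mm wide, reaching 52 mm from the axis, 8 to 18 mm above the deck when in) points the way of the bar: at turn 0 along +x, into the hood's way. A guard pin 12 mm thick, 18 mm high, stands 34 mm from the axis at 0.72 rad
- half_block: the short tube block: same aluminium body and black grip rib as the long one but only 66 mm long (64 wide, 62 high). Not for this job. Origin: centre of its underside
- bottle: amber glass bottle, 70 mm diameter, 160 high, upright on the table behind the incubator. Origin: centre of its underside
- jar: white screw jar, 60 mm diameter, 85 high, upright behind the incubator. Origin: centre of its underside
- tip_box: white pipette-tip box 80 x 118 mm, 58 high. Origin: centre of its underside
- beaker: empty glass beaker, 76 mm diameter at the rim, 95 high, upright. Origin: centre of its underside
Things that resemble listed ones, but are neither listed nor needed, are in the scene too. Leave any green look-alike of the block alone.

How it is judged:
By the outcome, as a careful person would: the job done as asked, in the order asked, and still so for the second after the job is handed in, with the robot touching nothing.
It also fails if it takes over 59 s, if anything falls off the work surface, if the arm or the gripper's body presses on something with over 40 N, if the wrist force passes 120 N, or if a joint passes its speed limit or range.

ROBOT

A 6-joint arm with a two-finger parallel gripper is mounted at the origin on the work surface. World frame = base frame: x ahead of the robot, y to its left, z up, the work surface at z = 0. Lengths are in m, angles in rad, forces in N, time in s.
With the tool pointing down it reaches from about 0.25 to 0.725 m from the base axis. Payload 4 kg.
Tool frame: the origin (TCP) lies where the fingers leave the gripper's body, on its centre line; the fingertips stand 73 mm ahead of it and the grasp point (between the pads) lies 54 mm ahead of it (bot.tip_reach is the z of the fingertips in the tool frame, in m); z points along the fingers, x is the direction in which the jaws open and shut, and the axes are right-handed (so a half turn about z gives the same grasp; the last joint's range is limited). The gripper opens to 85 mm and grips with 20 to 120 N. Pads are 22 mm wide; open, the fingers measure 114 mm over their backs; the gripper's body (76 mm by 85 mm) begins 54 mm behind the grasp point. The pads swing forward as they close: fully open they stand 13 mm farther back than shut.
Start: joints at [-1.2, 0.241, 0.005, 1.335, 0, 1.571], TCP at [0.181, -0.466, 0.304] pointing down, gripper open.
Joint ranges: [-2.72, 2.72], [-1.05, 1.87], [-1.09, 1.28], [-1.99, 2.15], [-1.42, 1.44], [-3.14, 3.14]. Speed limits (rad/s): [2.79, 2.79, 3.14, 3.14, 3.14, 3.14].

INTERFACE

Orientations are given as a unit quaternion [x, y, z, w].
In Python, from workcell import bot, vision, job_done gives the robot as it stands.
- The arm moves only by the tool drive_tool, never from a script. Its argument "steps" is one flat list of numbers, 7 for each row, row after row: the shift along the tool's x, y, z in m, then the turn, a rotation vector about the tool's x, y, z in degrees, then the closure, from -1 (fully open) to 1 (shut). A call has 1 to 8 rows; each row shifts and turns the commanded pose from where the row before left it, along the tool's axes as they then stand; what a row does not reach is not made up. A row lasts 1/12 s, in which the tool goes at most 41.7 mm and 7.16 degrees, less where a joint would pass 70% of its speed; a pose out of reach is approached as far as the arm can. A call is refused whole if a number of a shift passes 0.0417 or a number of a turn 7.16, either way. A call with a gripper value outside its range is refused whole. The fingers move at their own pace and stop on an object; the grip force is fixed at half the most. Time passes only in rows, so rows that do not move let the fingers close. It gives the time, the measured TCP pose, the force and the opening at its end, in the units of the state.
- bot.get_obs(): the state, without advancing time (a new reading comes with each control period).
- vision.camera(name): name is "scene" or "top" or "wrist"; returns (picture, depth): 400x640x3 uint8, red, green, blue; 400x640 float32, m along the optical axis (not along the pixel's ray), 0 where there is no reading.
- vision.camera_model(name): a dict with "mtx" (3x3 intrinsics, pixels), "rvec" (rotation vector, rad) and "tvec" (3), from world to camera coordinates, as OpenCV has them. Camera axes: x right, y down, z forward; pixel columns grow to the right and rows downward; lengths in m; the calibration is good to about 2 mm. A picture is of the moment at which its call begins: read the wrist's pose just before it. camera_model takes no time and is no camera call; for the wrist camera it gives the pose at the moment of the call.
- job_done(): hands the job in, once; it reports no verdict.
The state is a dict: "clock": time; "joint_pos": joint angles; "joint_vel": joint speeds; "tau": joint torques, N m; "eef_pos": TCP position; "tool_rot": TCP orientation; "ft_force": force on the tool from outside, world axes, zero at the start; "ft_torque": the same for the moment, N m; "grip_width": finger opening in m.
Only numpy, scipy, OpenCV 4.12 (cv2) and the standard library are available. Lean on these libraries where they do the work, as an engineer would, in place of code of your own. Each camera call takes 0.05 s, during which the arm holds its last target.

## Working session

There is one attempt and no reset: what is moved stays moved. The work goes in short steps, Python scripts to look and compute and a tool call to move; the robot and the scene stay as the last step left them, time stands still between calls to the robot, and variables do not carry over. Pictures are saved under pics/ and viewed, and the job is handed in when it is done.

Besides the shell and the picture viewer there is one more tool, called after "Emit:" as name(argument=value, ...), one argument or row to a line, values as JSON. drive_tool: Moves the arm, as the interface text tells. Its arguments: {"type":"object","properties":{"steps":{"type":"array"}},"required":["steps"]}

```bash
ls; mkdir -p pics; python3 - <<'E'
from workcell import bot, vision
import cv2,numpy as np
for n in ["scene","top"]:
    p,d=vision.camera(n); cv2.imwrite(f"pics/{n}0.png",p[:,:,::-1]); np.savez(f"{n}0.npz",p=p,d=d)
    m=vision.camera_model(n);print(n,m)
print(bot.get_obs())
E
```

```text
pics
scene {'mtx': array([[446.72301036,   0.        , 320.19388088],
       [  0.        , 446.72301036, 196.63463098],
       [  0.        ,   0.        ,   1.        ]]), 'rvec': array([ 1.40997413,  1.9009392 , -1.01467514]), 'tvec': array([ 0.09274474, -0.25991509,  1.75399157])}
top {'mtx': array([[461.47701963,   0.        , 325.35135787],
       [  0.        , 461.47701963, 196.74099137],
       [  0.        ,   0.        ,   1.        ]]), 'rvec': array([ 2.15300183, -2.2051925 ,  0.11748557]), 'tvec': array([0.0830649 , 0.62797552, 1.62721542])}
{'clock': 0.1, 'joint_pos': array([-1.19999298e+00,  2.41352216e-01,  3.88905948e-03,  1.33522754e+00,
        3.66229299e-05,  1.57083287e+00]), 'joint_vel': array([-0.00016786, -0.00174419,  0.00307725,  0.00069551, -0.00065249,
       -0.00148097]), 'tau': array([ 1.57373820e-04, -3.73137617e+01,  2.53010523e+01,  1.08413291e-02,
        3.71089118e-05, -9.06669726e-06]), 'eef_pos': array([ 0.18103611, -0.4656193 ,  0.30310608]), 'tool_rot': array([ 8.25326898e-01, -5.64654420e-01, -7.71416046e-04, -5.49915792e-04]), 'ft_force': array([-0.70744128, -0.79620941, -1.07585236]), 'ft_torque': array([-0.05256595,  0.00577689,  0.05528912]), 'grip_width': 0.08541578161367294}
```

View pics/scene0.png

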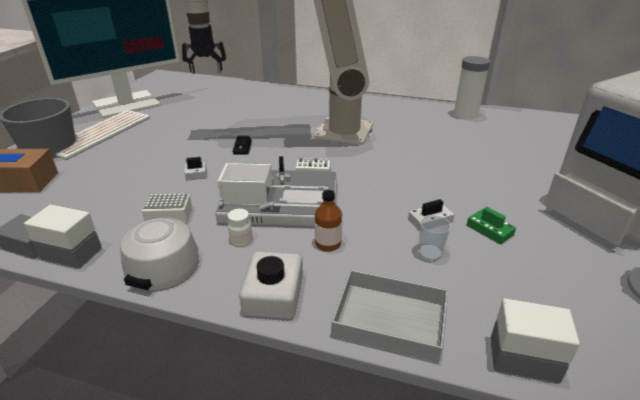

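View pics/top0.png

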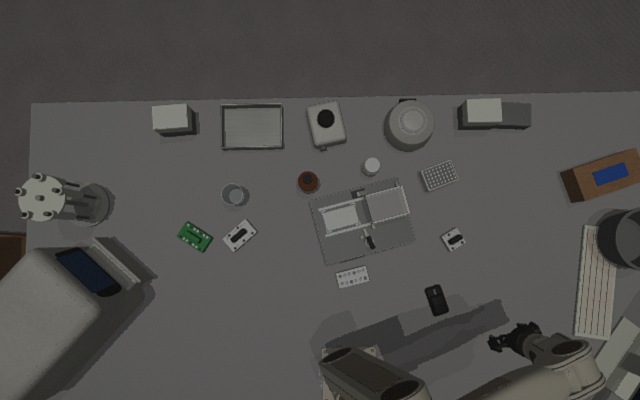

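```bash
cat > h.py <<'E'
import numpy as np,cv2
from scipy.spatial.transform import Rotation as R
from workcell import bot,vision
def world(d,m):
    Rm,_=cv2.Rodrigues(m['rvec']);v,u=np.mgrid[0:d.shape[0],0:d.shape[1]]
    K=m['mtx'];c=np.stack([(u-K[0,2])/K[0,0]*d,(v-K[1,2])/K[1,1]*d,d],-1)
    return (c-m['tvec'].ravel())@Rm
def rect(pts):
    return cv2.minAreaRect(np.float32(pts)*1000)
E
python3 - <<'E'
from h import *
z=np.load('top0.npz');p,d=z['p'],z['d'];m=vision.camera_model('top')
W=world(d,m);np.save('Wtop0.npy',W)
def show(n,u0,v0,u1,v1,s):
    c=cv2.resize(p[v0:v1,u0:u1,::-1],None,fx=s,fy=s,interpolation=cv2.INTER_CUBIC);c=np.clip(c*1.6,0,255);cv2.imwrite(n,c)
show('pics/inc_t.png',295,165,425,295,4.5)
show('pics/blk_t.png',170,170,270,260,6)
for n,(u0,v0,u1,v1),lo,hi in [("long",(215,215,262,256),.02,.08),("rib",(215,215,262,256),.045,.08),("half",(436,224,472,255),.015,.08),("inc",(300,170,425,275),.03,.06),("hood",(300,170,425,275),.11,.14),("rack",(330,260,375,292),.03,.08),("tab",(600,0,601,1),0,0)]:
    w=W[v0:v1,u0:u1].reshape(-1,3);s=(w[:,2]>lo)&(w[:,2]<hi);
    if s.sum()>4: print(n,s.sum(),rect(w[s,:2]),np.percentile(w[s,2],[5,50,95]))
E
```

```text
long 555 ((501.19903564453125, 377.793701171875), (65.07626342773438, 110.26791381835938), 39.317264556884766) [0.02279077 0.02870245 0.06382342]
rib 99 ((500.679931640625, 378.0027160644531), (18.67460823059082, 59.37923812866211), 39.676143646240234) [0.05226449 0.06030652 0.06706666]
half 347 ((467.6042785644531, -385.73748779296875), (64.65687561035156, 67.99730682373047), 29.50845718383789) [0.02083269 0.02890869 0.06315488]
inc 5268 ((546.2325439453125, -103.52755737304688), (357.6291198730469, 442.5152282714844), 15.339311599731445) [0.03727971 0.04533468 0.05275645]
hood 1275 ((639.80029296875, -40.62934875488281), (364.9174499511719, 220.00201416015625), 48.32536697387695) [0.11392295 0.12143216 0.12775335]
rack 478 ((366.76202392578125, -9.219635009765625), (103.0162353515625, 120.3516845703125), 12.343656539916992) [0.03082832 0.03621238 0.0471877 ][ WARN:0@0.834] global loadsave.cpp:1063 imwrite_ Unsupported depth image for selected encoder is fallbacked to CV_8U.
```

View pics/inc_t.png

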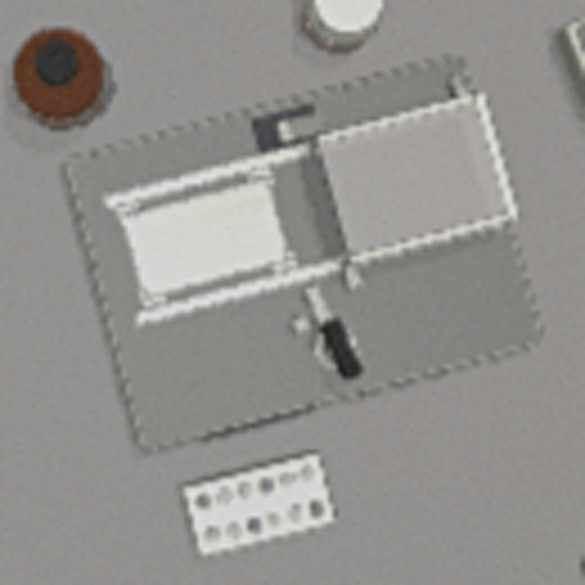

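View pics/blk_t.png

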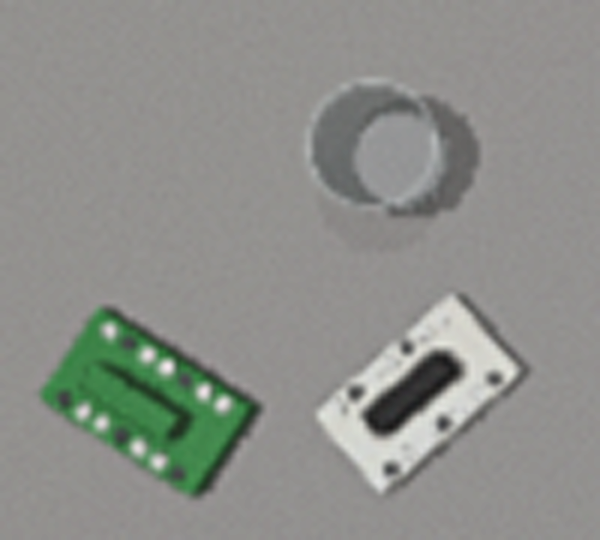

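```bash
python3 - <<'E'
from h import *
z=np.load('top0.npz');p,d=z['p'],z['d'];W=np.load('Wtop0.npy');Z=W[...,2]
box=np.zeros(Z.shape,np.uint8);box[170:275,300:425]=1
def comp(lo,hi,n=1):
    mk=((Z>lo)&(Z<hi)).astype(np.uint8)*box
    k,l,s,c=cv2.connectedComponentsWithStats(mk)
    for i in np.argsort(-s[1:,4])[:n]+1:
        w=W[l==i];print(lo,hi,s[i],rect(w[:,:2]),w[:,2].mean())
comp(.03,.14,3)
comp(.112,.135,2)
comp(.085,.11,4)
s=(box>0)&(p.max(2)<45)&(Z>.06)
w=W[s];print(s.sum(),rect(w[:,:2]),w[:,2].mean())
for n,(u0,v0,u1,v1),lo in [("bottle",(295,165,322,195),.03),("jar",(360,153,384,178),.03),("beaker",(217,180,250,210),.05)]:
    w=W[v0:v1,u0:u1].reshape(-1,3);w=w[w[:,2]>lo];print(n,rect(w[:,:2])[:2],np.percentile(w[:,2],95))
E
```

```text
0.03 0.14 [ 310  177  106   88 6306] ((540.41650390625, -60.93511962890625), (243.04745483398438, 330.5670471191406), 13.670649528503418) 0.06007574677255271
0.03 0.14 [300 171  18  22 261] ((680.0086059570312, 126.11980438232422), (59.86290740966797, 67.19368743896484), 86.95352935791016) 0.10507084455390915
0.03 0.14 [336 266  32   9 159] ((367.51458740234375, -17.740711212158203), (110.03997039794922, 27.972827911376953), 88.6161880493164) 0.036532163692159836
0.112 0.135 [ 365  185   45   39 1131] ((591.7914428710938, -139.95037841796875), (99.74586486816406, 133.0279998779297), 13.890403747558594) 0.12170375337289498
0.112 0.135 [300 171  17  18 114] ((681.699462890625, 128.35281372070312), (50.8291015625, 55.57831573486328), 70.01144409179688) 0.11935868392430822
0.085 0.11 [300 173  18  18  74] ((669.71826171875, 121.33847045898438), (41.898155212402344, 67.54364013671875), 35.7736930847168) 0.10226290838069088
0.085 0.11 [367 236   9  13  57] ((464.7966003417969, -81.86495971679688), (46.50468444824219, 14.60334300994873), 22.24284553527832) 0.10134351090516232
0.085 0.11 [300 171   7   5  12] ((707.2714233398438, 144.2384796142578), (7.080824851989746, 24.677946090698242), 30.831392288208008) 0.10306225308259492
0.085 0.11 [308 171   5   2   7] ((711.1494750976562, 119.78785705566406), (13.804795265197754, 4.328052043914795), 87.2474594116211) 0.10403130604377302
130 ((535.3194580078125, 60.39141845703125), (336.5223083496094, 130.2074737548828), 43.418556213378906) 0.158452387079882
bottle ((593.35107421875, 127.44513702392578), (240.5476531982422, 66.35926055908203)) 0.16298533797360754
jar ((623.1700439453125, 0.00164794921875), (57.703189849853516, 345.885986328125)) 0.08971502674307243
beaker ((582.398681640625, 251.00640869140625), (378.30670166015625, 73.91431427001953)) 0.09961595894505225
```

Emit:
drive_tool(
  steps=[-0.028,-0.025,0.004,0,0,0,-1,-0.028,-0.025,0.004,0,0,0,-1,-0.028,-0.025,0.004,0,0,0,-1,-0.028,-0.025,0.004,0,0,0,-1,-0.028,-0.025,0.004,0,0,0,-1,-0.028,-0.025,0.004,0,0,0,-1,-0.028,-0.025,0.004,0,0,0,-1,-0.028,-0.025,0.004,0,0,0,-1],
)

```text
clock: 0.77
eef_pos: [0.2863, -0.183, 0.2715]
tool_rot: [0.825, -0.565, -0.0, -0.0]
ft_force: [1.2, 1.2, 1.2]
grip_width: 0.0854
```

Emit:
drive_tool(
  steps=[-0.028,-0.025,0.004,0,0,0,-1,-0.028,-0.025,0.004,0,0,0,-1,-0.028,-0.025,0.004,0,0,0,-1,-0.028,-0.025,0.004,0,0,0,-1,-0.028,-0.025,0.004,0,0,0,-1,-0.028,-0.025,0.004,0,0,0,-1,-0.028,-0.025,0.004,0,0,0,-1,-0.028,-0.025,0.004,0,0,0,-1],
)

```text
clock: 1.43
eef_pos: [0.3916, 0.0984, 0.2395]
tool_rot: [0.826, -0.564, -0.0, 0.0]
ft_force: [0.5, -0.5, -0.1]
grip_width: 0.0858
```

Emit:
drive_tool(
  steps=[-0.028,-0.025,0.004,0,0,0,-1,-0.028,-0.025,0.004,0,0,0,-1,-0.028,-0.025,0.004,0,0,0,-1,-0.028,-0.025,0.004,0,0,0,-1,-0.028,-0.025,0.004,0,0,0,-1,-0.028,-0.025,0.004,0,0,0,-1,-0.028,-0.025,0.004,0,0,0,-1,-0.028,-0.025,0.004,0,0,0,-1],
)

```text
clock: 2.1
eef_pos: [0.5237, 0.3024, 0.2118]
tool_rot: [0.859, -0.511, -0.03, -0.016]
ft_force: [0.7, 0.5, -0.7]
grip_width: 0.0856
```

Emit:
drive_tool(
  steps=[0,0,0,0,0,-7.1,-1,0,0,0,0,0,-7.1,-1,0,0,0,0,0,-7.1,-1,0,0,0,0,0,-7.1,-1,0,0,0,0,0,-7.1,-1,0,0,0,0,0,-7.1,-1,0,0,0,0,0,-7.1,-1,0,0,0,0,0,-7.1,-1],
)

```text
clock: 2.77
eef_pos: [0.523, 0.3014, 0.2121]
tool_rot: [0.999, -0.038, -0.018, -0.029]
ft_force: [-0.5, 0.1, -0.4]
grip_width: 0.0857
```

Emit:
drive_tool(
  steps=[0,0,0,0,0,-7.1,-1,0,0,0,0,0,-7.1,-1,0,0,0,0,0,-7.1,-1,0,0,0,0,0,-7.1,-1,0,0,0,0,0,-7.1,-1,0,0,0,0,0,-7.1,-1,0,0,0,0,0,-7.1,-1,0,0,0,0,0,0,-1],
)

```text
clock: 3.43
eef_pos: [0.523, 0.3013, 0.2122]
tool_rot: [0.923, 0.384, -0.005, -0.034]
ft_force: [0.5, 0.6, -1.0]
grip_width: 0.0854
```

```bash
cat >> h.py <<'E'
def pose(o=None):
    o=o or bot.get_obs();r=R.from_quat(o['tool_rot']);return np.array(o['eef_pos']),r
def to(x,y,z,yaw):
    "tool-axes shift and turn (deg) to reach pointing-down pose"
    p,r=pose();yw=np.radians(yaw)
    t=R.from_matrix(np.array([[np.cos(yw),np.sin(yw),0],[np.sin(yw),-np.cos(yw),0],[0,0,-1]]).T.T)
    X=r.as_matrix()[:,0];print('yaw now %.2f'%np.degrees(np.arctan2(X[1],X[0])),'pos',p.round(4))
    print('shift',r.inv().apply(np.array([x,y,z])-p).round(4),'turn',np.degrees((r.inv()*t).as_rotvec()).round(2),'t %.2f'%bot.get_obs()['clock'])
def wrist(n):
    m=vision.camera_model('wrist');p,d=vision.camera('wrist');cv2.imwrite(f'pics/{n}.png',p[:,:,::-1]);W=world(d,m);np.savez(f'{n}.npz',p=p,W=W,d=d)
    return p,d,W,m
E
python3 - <<'E'
from h import *
p,d,W,m=wrist('w1')
to(.501,.378,.2,39.5)
E
```

```text
yaw now 44.84 pos [0.523  0.3014 0.2123]
shift [ 0.0382 -0.0689  0.0175] turn [-3.8  -0.81  5.38] t 3.48
```

View pics/w1.png

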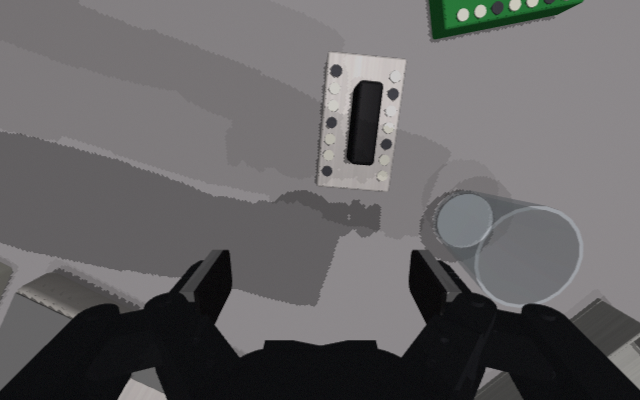

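```bash
python3 - <<'E'
from h import *
z=np.load('w1.npz');W=z['W'];c=W[30:210,300:420].reshape(-1,3)
for lo,hi in[(.02,.035),(.045,.07)]:
    s=(c[:,2]>lo)&(c[:,2]<hi);print(rect(c[s,:2]),c[s,2].mean(),s.sum())
print(bot.get_obs()['joint_pos'].round(3))
E
```

```text
((496.15069580078125, 379.3375244140625), (64.36820220947266, 110.44556427001953), 40.01708984375) 0.02858582338469493 7929
((496.0752868652344, 378.9980163574219), (18.34792137145996, 60.12665939331055), 39.58943176269531) 0.06138973950523632 2205
[0.497 0.496 0.136 1.213 0.068 1.284]
```

Emit:
drive_tool(
  steps=[0.018,-0.017,0.0,-1.9,-0.4,2.6,-1,0.018,-0.017,0.0,-1.9,-0.4,2.6,-1,0,-0.017,0.0,0,0,0,-1,0,0,0.0,0,0,0,-1],
)

```text
clock: 3.82
eef_pos: [0.5133, 0.367, 0.2145]
tool_rot: [0.94, 0.341, 0.0, -0.001]
ft_force: [-0.1, -1.5, 0.3]
grip_width: 0.0854
```

```bash
python3 - <<'E'
from h import *
p,d,W,m=wrist('w2')
c=W[150:330,250:400].reshape(-1,3)
for lo,hi in[(.02,.035),(.045,.07)]:
    s=(c[:,2]>lo)&(c[:,2]<hi);print(rect(c[s,:2]),c[s,2].mean(),s.sum())
to(.498,.379,.2,39.7)
E
```

```text
((506.83837890625, 366.262939453125), (64.06317138671875, 75.56549072265625), 39.954429626464844) 0.028582528296973695 4346
((497.39459228515625, 377.29364013671875), (17.596920013427734, 54.78236770629883), 40.010963439941406) 0.062143733964594335 1625
yaw now 39.84 pos [0.5139 0.3654 0.2145]
shift [-0.0035 -0.0206  0.0144] turn [ 0.01 -0.04  0.14] t 3.87
```

View pics/w2.png

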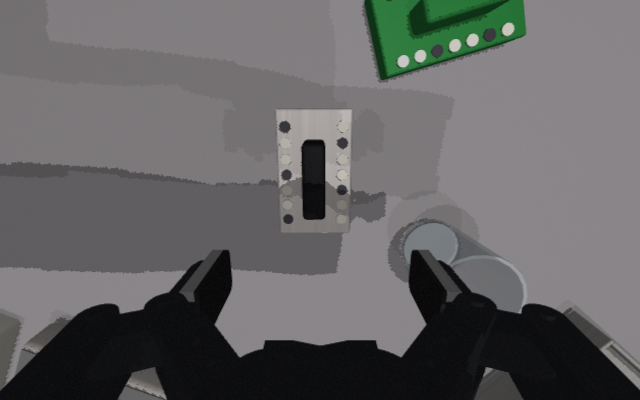

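```bash
python3 - <<'E'
from h import *
z=np.load('w2.npz');W=z['W'];c=W[95:245,260:360].reshape(-1,3)
for lo,hi in[(.02,.035),(.045,.07)]:
    s=(c[:,2]>lo)&(c[:,2]<hi);print(rect(c[s,:2]),c[s,2].mean(),s.sum())
E
```

```text
((495.9212341308594, 379.2724609375), (64.0799560546875, 109.54389190673828), 40.008121490478516) 0.028559130354710166 7323
((495.7884521484375, 379.224609375), (17.62408447265625, 59.79436492919922), 39.9539680480957) 0.06184122566851003 1827
```

Emit:
drive_tool(
  steps=[-0.0049,-0.0218,0.02,0,0,0,-1,0,0,0.03,0,0,0,-1,0,0,0.03,0,0,0,-1,0,0,0.0275,0,0,0,-1,0,0,0,0,0,0,-1,0,0,0,0,0,0,-1],
)

```text
clock: 4.37
eef_pos: [0.4966, 0.376, 0.1059]
tool_rot: [0.941, 0.339, -0.001, 0.001]
ft_force: [-0.3, -0.0, 0.8]
grip_width: 0.085
```

```bash
python3 - <<'E'
from h import *
p,d,W,m=wrist('w3')
to(.4962,.379,.107,40)
E
```

```text
yaw now 39.71 pos [0.4979 0.3771 0.108 ]
shift [-0.     -0.0026  0.001 ] turn [ 0.03 -0.07 -0.29] t 4.42
```

View pics/w3.png

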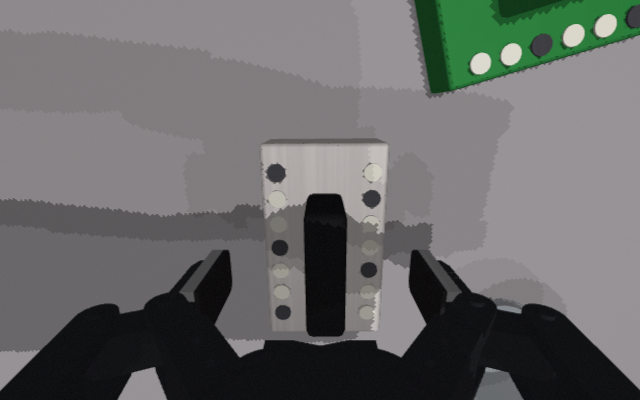

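Emit:
drive_tool(
  steps=[0,-0.0025,0.001,0,0,-0.2,-1,0,0,0,0,0,0,1,0,0,0,0,0,0,1,0,0,0,0,0,0,1,0,0,0,0,0,0,1,0,0,0,0,0,0,1,0,0,0,0,0,0,1,0,0,0,0,0,0,1],
)

```text
clock: 5.08
eef_pos: [0.4961, 0.3799, 0.107]
tool_rot: [0.94, 0.342, 0.001, -0.0]
ft_force: [0.7, 1.0, 2.6]
grip_width: 0.0171
```

Emit:
drive_tool(
  steps=[0,0,0,0,0,0,1,0,0,0,0,0,0,1,0,0,0,0,0,0,1,0,0,0,0,0,0,1],
)

```text
clock: 5.42
eef_pos: [0.4962, 0.3799, 0.107]
tool_rot: [0.94, 0.342, 0.001, -0.0]
ft_force: [0.3, -0.1, 3.9]
grip_width: 0.0171
```

Emit:
drive_tool(
  steps=[0,0,-0.02,0,0,0,1,0,0,-0.035,0,0,0,1,0,0,-0.04,0,0,0,1,0,0,-0.025,0,0,0,1,0,0,0,0,0,0,1,0,0,0,0,0,0,1],
)

```text
clock: 5.92
eef_pos: [0.4958, 0.3796, 0.227]
tool_rot: [0.94, 0.342, 0.002, -0.0]
ft_force: [0.1, 0.2, -3.9]
grip_width: 0.017
```

```bash
python3 - <<'E'
from h import *
p,d,W,m=wrist('w4')
to(.5524,.0161,.227,13.8)
print(bot.get_obs()['ft_force'],bot.get_obs()['grip_width'])
# block in tool frame
c=W.reshape(-1,3);P,r=pose();t=r.inv().apply(c-P)
np.save('t4.npy',t)
E
```

```text
yaw now 40.02 pos [0.4949 0.3789 0.2249]
shift [-0.1892  0.3148 -0.0018] turn [ 0.03  0.07 26.22] t 5.97
[-0.30875044  0.08570555 -4.05228061] 0.017157067873579845
```

View pics/w4.png

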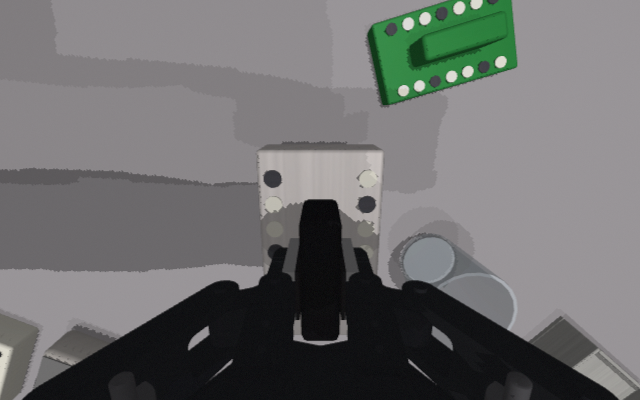

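```bash
python3 - <<'E'
from h import *
t=np.load('t4.npy').reshape(400,640,3)
c=t[130:260,240:400].reshape(-1,3)
s=(c[:,2]>.068)&(c[:,2]<.09)&(abs(c[:,0])<.05)
w=c[s];print(s.sum(),np.percentile(w[:,2],[5,50,95]),w[:,1].min(),np.percentile(w[:,1],[.5,2]))
w=w[(w[:,1]<-.035)];print('x',np.percentile(w[:,0],[.5,2,98,99.5]));print('edge',[round(float(w[abs(w[:,0]-x)<.004][:,1].min()),4) for x in(-.025,-.01,.01,.025)])
r=t[195:250,290:350].reshape(-1,3);r=r[(r[:,2]<.06)&(r[:,2]>.03)];print('rib ymin',r[:,1].min(),r[:,0].min(),r[:,0].max(),np.median(r[:,2]))
E
```

```text
10638 [0.07487141 0.07629353 0.07777436] -0.054544049923614966 [-0.05444841 -0.0543337 ]
x [-0.03017564 -0.02898971  0.0314575   0.03257408]
edge [-0.0545, -0.0545, -0.0545, -0.0545]
rib ymin -0.02983062314239834 -0.012897136798551982 0.015275215591916922 0.04326613464412469
```

Emit:
drive_tool(
  steps=[-0.015,0.026,-0.005,0,0,0,1,-0.015,0.026,-0.005,0,0,0,1,-0.015,0.026,-0.005,0,0,0,1,-0.015,0.026,-0.005,0,0,0,1,-0.015,0.026,-0.005,0,0,0,1,-0.015,0.026,-0.005,0,0,0,1,-0.015,0.026,-0.005,0,0,0,1,-0.015,0.026,-0.005,0,0,0,1],
)

```text
clock: 6.63
eef_pos: [0.5357, 0.1411, 0.2629]
tool_rot: [0.94, 0.342, -0.003, -0.0]
ft_force: [-0.5, 0.5, -4.1]
grip_width: 0.0172
```

Emit:
drive_tool(
  steps=[-0.015,0.026,-0.005,0,0,0,1,-0.015,0.026,-0.005,0,0,0,1,-0.015,0.026,-0.005,0,0,0,1,-0.015,0.026,-0.005,0,0,0,1,-0.015,0.026,-0.005,0,0,0,1,-0.015,0.026,-0.005,0,0,0,1,-0.015,0.026,-0.005,0,0,0,1,-0.015,0.026,-0.005,0,0,0,1],
)

```text
clock: 7.3
eef_pos: [0.5778, -0.0948, 0.3025]
tool_rot: [0.94, 0.342, -0.002, -0.002]
ft_force: [1.4, 0.3, -3.6]
grip_width: 0.0172
```

Emit:
drive_tool(
  steps=[0,0,0,0,0,6.5,1,0,0,0,0,0,6.5,1,0,0,0,0,0,6.5,1,0,0,0,0,0,6.5,1,0,0,0,0,0,0,1,0,0,0,0,0,0,1],
)

```text
clock: 7.8
eef_pos: [0.5782, -0.0934, 0.3032]
tool_rot: [0.992, 0.123, -0.002, -0.001]
ft_force: [-1.1, 0.2, -4.1]
grip_width: 0.0171
```

```bash
python3 - <<'E'
from h import *
p,d,W,m=wrist('w5')
to(.5786,-.0907,.30,13.8)
cv2.imwrite('pics/w5z.png',np.clip((np.clip((W[...,2])/.13,0,1)*255),0,255).astype(np.uint8))
E
```

```text
yaw now 14.18 pos [ 0.5784 -0.0933  0.3038]
shift [ 0.0009 -0.0025  0.0038] turn [-0.13  0.15  0.38] t 7.85
```

View pics/w5.png

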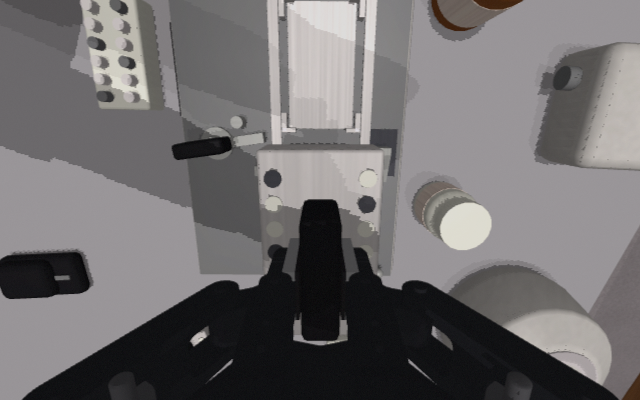

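View pics/w5z.png

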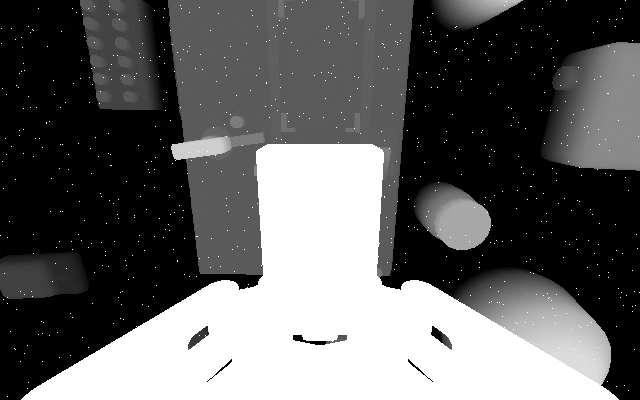

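```bash
python3 - <<'E'
from h import *
z=np.load('w5.npz');W=z['W'];p=z['p']
mk=((W[...,2]>.0525)&(W[...,2]<.0605));mk[:, :262]=0;mk[:,380:]=0;mk[145:]=0
k,l,s,c=cv2.connectedComponentsWithStats(mk.astype(np.uint8))
th=np.radians(13.8);ex=np.array([np.cos(th),np.sin(th)]);ey=np.array([-ex[1],ex[0]]);O=np.array([.5695,-.0538])
for i in range(1,k):
    if s[i,4]>15:
        w=W[l==i];q=(w[:,:2]-O);a=q@ex*1000;b=q@ey*1000
        print(s[i],'x %.1f %.1f y %.1f %.1f z %.4f'%(*np.percentile(a,[2,98]),*np.percentile(b,[2,98]),w[:,2].mean()))
c=p[0:150,250:400,::-1];c=cv2.resize(c,None,fx=4,fy=4,interpolation=cv2.INTER_CUBIC);cv2.imwrite('pics/w5n.png',c)
# deck edges
dk=(abs(W[...,2]-.045)<.006);dk[:, :165]=0;dk[:,420:]=0
w=W[dk];q=w[:,:2]-O;a=q@ex*1000;b=q@ey*1000
for lo in range(-120,120,40):
    s=(b>lo)&(b<lo+40);print(lo,'deck x',np.percentile(a[s],[.5,99.5]).round(1))
print('ymin',b[(a<-60)].min(),np.percentile(b[a<-60],.1))
# knob
kb=(W[...,2]>.085)&(W[...,2]<.115);kb[:, :165]=0;kb[:,255:]=0;kb[165:]=0;kb[:125]=0
w=W[kb];print('knob',rect(w[:,:2]),kb.sum())
E
```

```text
[278   0   6  18 107] x -42.4 -37.5 y 117.4 130.4 z 0.0572
[358   0   7  19 113] x 32.4 37.4 y 117.2 130.9 z 0.0571
[281 113  15  19 145] x -42.7 -29.4 y 12.9 30.7 z 0.0571
[345 113  15  20 143] x 23.9 37.1 y 13.0 31.1 z 0.0572
-120 deck x [-149.1   84.8]
-80 deck x [-148.7   84.9]
-40 deck x [-148.6   85.4]
0 deck x [-148.1   84.4]
40 deck x [-147.9   84.3]
80 deck x [-147.8   84.3]
ymin -276.6990203776116 -157.80472825989534
knob ((460.732421875, -80.78802490234375), (45.782283782958984, 14.06094741821289), 22.121057510375977) 918
```

View pics/w5n.png

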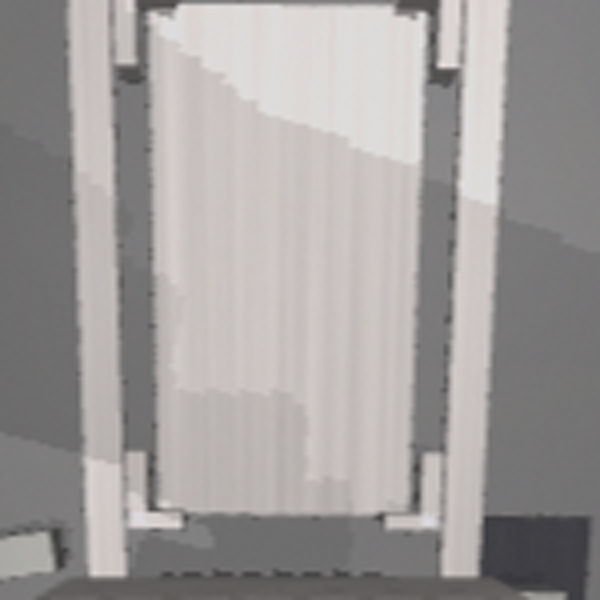

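```bash
python3 - <<'E'
from h import *
z=np.load('w5.npz');W=z['W'];p=z['p']
th=np.radians(13.8);ex=np.array([np.cos(th),np.sin(th)]);ey=np.array([-ex[1],ex[0]]);O=np.array([.5695,-.0538])
q=(W[...,:2]-O);a=q@ex*1000;b=q@ey*1000
mk=(W[...,2]>.0525)&(W[...,2]<.0605);mk[:, :262]=0;mk[:,380:]=0;mk[145:]=0
for x0,x1 in[(-36,-31),(26,31)]:
    s=mk&(a>x0)&(a<x1);print(np.sort(b[s]).round(1)[[0,3,-4,-1]],s.sum())
c=O+(-2.6*ex+74.5*ey)/1000;print('nest',c)
T=c-(.001*ex)+.0005*ey*0
to(T[0],T[1],.172,13.8)
E
```

```text
[12.9 13.  16.  16. ] 20
[ 13.3  13.4  16.3 131.9] 17
nest [0.54920431 0.01792932]
yaw now 14.18 pos [ 0.5784 -0.0933  0.3038]
shift [-0.0017 -0.1147  0.1321] turn [-0.13  0.15  0.38] t 7.85
```

Emit:
drive_tool(
  steps=[-0.0017,-0.0287,0,-0.1,0.1,0.4,1,0,-0.0287,0.01,0,0,0,1,0,-0.0287,0.02,0,0,0,1,0,-0.0286,0.03,0,0,0,1,0,0,0.04,0,0,0,1,0,0,0.032,0,0,0,1,0,0,0,0,0,0,1,0,0,0,0,0,0,1],
)

```text
clock: 8.52
eef_pos: [0.5489, 0.0177, 0.1722]
tool_rot: [0.993, 0.119, -0.001, 0.0]
ft_force: [-0.2, -0.5, -2.4]
grip_width: 0.0169
```

```bash
python3 - <<'E'
from h import *
p,d,W,m=wrist('w6')
to(.5482,.0177,.172,13.8)
P,r=pose();t=r.inv().apply(W.reshape(-1,3)-P).reshape(W.shape);np.save('t6.npy',t)
c=p[100:280,220:420,::-1];c=cv2.resize(c,None,fx=3.3,fy=3.3,interpolation=cv2.INTER_CUBIC);cv2.imwrite('pics/w6n.png',c)
s=(W[...,2]>.0525)&(W[...,2]<.0605);s[:,:220]=0;s[:,420:]=0
k,l,st,c=cv2.connectedComponentsWithStats(s.astype(np.uint8))
for i in range(1,k):
    if st[i,4]>20:
        w=t[l==i];print(st[i],(1000*np.percentile(w,[2,98],axis=0)).round(1)[:,:2].tolist())
s=(t[...,2]>.068)&(t[...,2]<.085);s[:,:220]=0;s[:,420:]=0;s[:100]=0;s[260:]=0
w=t[s];f=w[w[:,1]<-.035];print('slab x',(1000*np.percentile(f[:,0],[.5,99.5])).round(1),'y',1000*np.percentile(w[:,1],[.1,.5]))
E
```

```text
yaw now 13.68 pos [0.551  0.0175 0.1745]
shift [-0.0026 -0.0009  0.0025] turn [ 0.07 -0.16 -0.12] t 8.57
[256 129  24  21 278] [[-41.6, -62.9], [-27.9, -52.2]]
[364 129  25  32 345] [[24.1, -62.9], [38.0, -45.5]]
slab x [-34.5  28.2] y [-55.16338235 -55.02640897]
```

View pics/w6n.png

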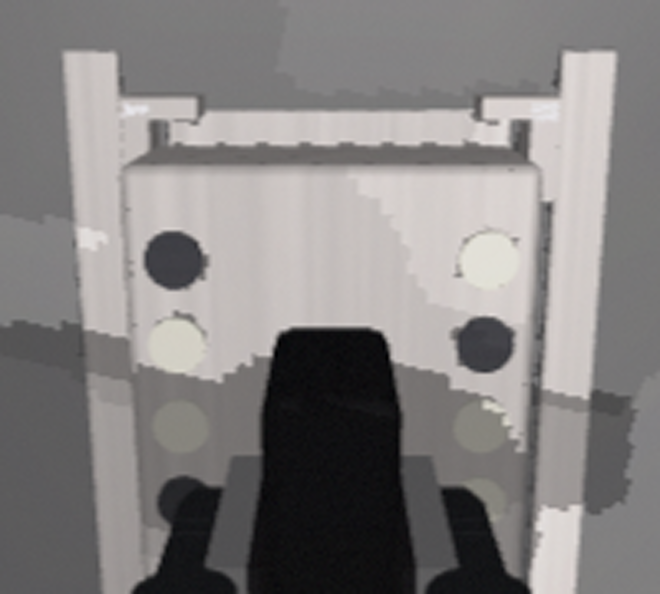

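Emit:
drive_tool(
  steps=[0.0013,-0.0005,0,0,0,0,1,0,0,0.006,0,0,0,1,0,0,0.006,0,0,0,1,0,0,0.004,0,0,0,1,0,0,0,0,0,0,1],
)

```text
clock: 8.98
eef_pos: [0.5536, 0.018, 0.1629]
tool_rot: [0.993, 0.118, 0.005, 0.001]
ft_force: [-7.0, -2.0, 17.6]
grip_width: 0.017
```

Emit:
drive_tool(
  steps=[0,0,0.002,0,0,0,1,0,0,0.002,0,0,0,1,0,0,0,0,0,0,1],
)

```text
clock: 9.23
eef_pos: [0.5534, 0.0179, 0.1624]
tool_rot: [0.993, 0.118, 0.006, 0.001]
ft_force: [-15.2, -1.2, 37.4]
grip_width: 0.0167
```

Emit:
drive_tool(
  steps=[0,0,-0.008,0,0,0,1,0,0,-0.008,0,0,0,1,0,0,0,0,0,0,1,0,0,0,0,0,0,1],
)

```text
clock: 9.57
eef_pos: [0.5523, 0.0182, 0.1702]
tool_rot: [0.993, 0.119, 0.002, 0.0]
ft_force: [0.2, 0.4, -3.8]
grip_width: 0.0171
```

```bash
cat > look.py <<'E'
from h import *
import sys
n=sys.argv[1]
p,d,W,m=wrist(n)
os=[]
to(.5482,.0177,.172,13.8)
o=bot.get_obs();print(o['ft_force'].round(1),R.from_quat(o['tool_rot']).as_matrix()[:,2].round(4))
P,r=pose(o);t=r.inv().apply(W.reshape(-1,3)-P).reshape(W.shape);np.save(n+'t.npy',t)
c=p[90:290,220:420,::-1];c=cv2.resize(c,None,fx=3,fy=3,interpolation=cv2.INTER_CUBIC);cv2.imwrite(f'pics/{n}n.png',c)
s=(W[...,2]>.0515)&(W[...,2]<.0615);s[:,:220]=0;s[:,420:]=0
k,l,st,c=cv2.connectedComponentsWithStats(s.astype(np.uint8))
for i in range(1,k):
    if st[i,4]>20:
        w=t[l==i];print(st[i],(1000*np.percentile(w,[2,98],axis=0)).round(1)[:,:2].tolist())
s=(t[...,2]>.068)&(t[...,2]<.085);s[:,:220]=0;s[:,420:]=0;s[:100]=0;s[260:]=0
w=t[s]
for y0 in(-.055,-.05,-.045,-.04):
    f=w[abs(w[:,1]-y0-.0025)<.0025];print('slab x',(1000*np.percentile(f[:,0],[1,99])).round(1),f[:,2].mean().round(4))
print('y',1000*np.percentile(w[:,1],[.1,.5]))
E
python3 look.py w7
```

```text
yaw now 13.61 pos [0.5518 0.0182 0.1694]
shift [-0.0036 -0.0004 -0.0026] turn [ 0.06 -0.14 -0.19] t 9.62
[ 0.4  0.6 -3.6] [ 2.7e-03 -5.0e-04 -1.0e+00]
[248 128  25  33 396] [[-42.6, -62.1], [-28.9, -44.2]]
[358 128  25  21 299] [[23.2, -62.4], [36.9, -52.0]]
slab x [-30.9  30.6] 0.0785
slab x [-30.8  31.1] 0.0776
slab x [-31.1  30.8] 0.0775
slab x [-30.9  31.2] 0.0774
y [-54.32100871 -54.23448472]
```

View pics/w7n.png

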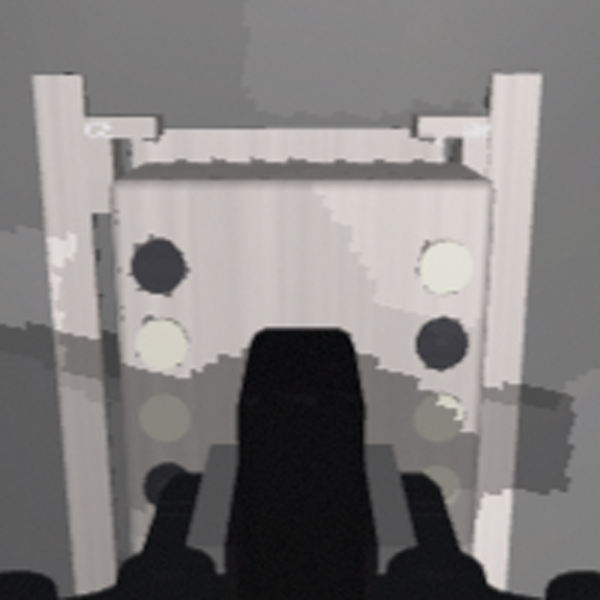

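Emit:
drive_tool(
  steps=[-0.0029,-0.0005,0,0,0,0,1,0,0,0,0,0,0,1,0,0,0,0,0,0,1,0,0,0,0,0,0,1],
)

```text
clock: 9.95
eef_pos: [0.5488, 0.0181, 0.1695]
tool_rot: [0.993, 0.119, 0.001, 0.0]
ft_force: [0.1, 0.1, -3.6]
grip_width: 0.0169
```

```bash
python3 look.py w8
```

```text
yaw now 13.62 pos [0.5489 0.0181 0.1697]
shift [-0.0008  0.0002 -0.0023] turn [ 0.07 -0.15 -0.18] t 10.00
[ 0.1 -0.2 -4.2] [ 2.9e-03 -5.0e-04 -1.0e+00]
[254 130  25  33 306] [[-39.9, -61.8], [-26.0, -46.4]]
[364 130  25  32 341] [[26.0, -61.7], [39.9, -44.6]]
slab x [-31.5  29.9] 0.0793
slab x [-31.5  30.4] 0.0786
slab x [-31.7  30.2] 0.0784
slab x [-31.6  30.4] 0.0784
y [-54.5410619  -54.45224592]
```

View pics/w8n.png

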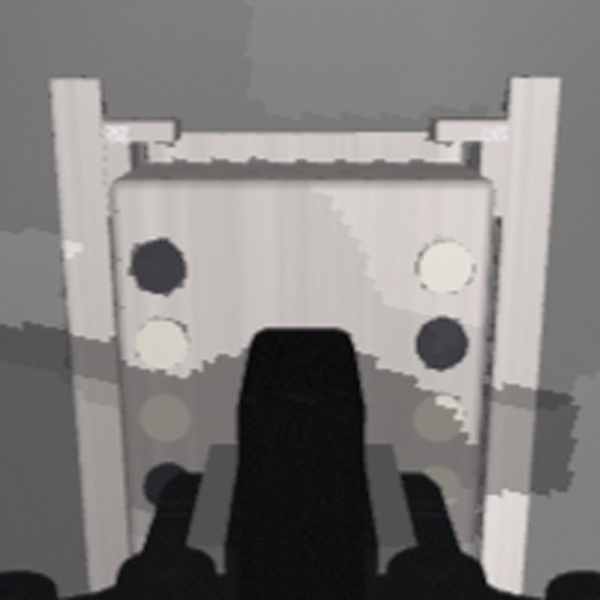

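Emit:
drive_tool(
  steps=[0.0006,-0.0003,0.004,0,0,0,1,0,0,0.004,0,0,0,1,0,0,0.004,0,0,0,1,0,0,0,0,0,0,1,0,0,0,0,0,0,1],
)

```text
clock: 10.42
eef_pos: [0.5492, 0.0185, 0.1575]
tool_rot: [0.993, 0.119, 0.001, 0.0]
ft_force: [0.1, 0.3, -3.0]
grip_width: 0.0168
```

Past the earlier contact height with no contact force; going on down.

Emit:
drive_tool(
  steps=[0,0,0.003,0,0,0,1,0,0,0.002,0,0,0,1,0,0,0.001,0,0,0,1,0,0,0,0,0,0,1],
)

```text
clock: 10.75
eef_pos: [0.5496, 0.0185, 0.1521]
tool_rot: [0.993, 0.119, 0.002, 0.0]
ft_force: [0.1, 0.1, -2.7]
grip_width: 0.0168
```

Emit:
drive_tool(
  steps=[0,0,0.0015,0,0,0,1,0,0,0.0015,0,0,0,1,0,0,0,0,0,0,1,0,0,0,0,0,0,1],
)

```text
clock: 11.08
eef_pos: [0.5498, 0.0185, 0.1519]
tool_rot: [0.993, 0.119, 0.003, 0.001]
ft_force: [-4.2, 0.7, 12.0]
grip_width: 0.0168
```

Emit:
drive_tool(
  steps=[0,0,-0.001,0,0,0,1,0,0,0,0,0,0,-0.3,0,0,0,0,0,0,-0.3,0,0,0,0,0,0,-0.3,0,0,-0.03,0,0,0,-0.3,0,0,-0.03,0,0,0,-0.3,0,0,0,0,0,0,-0.3,0,0,0,0,0,0,-0.3],
)

```text
clock: 11.75
eef_pos: [0.5511, 0.0186, 0.2122]
tool_rot: [0.993, 0.119, 0.004, 0.001]
ft_force: [-0.5, 0.7, 0.4]
grip_width: 0.0557
```

```bash
python3 - <<'E'
from h import *
p,d,W,m=wrist('w9')
to(.5489,.018,.25,13.7)
c=W[100:330,220:420]
s=(c[...,2]>.066)&(c[...,2]<.08);print(rect(c[s][:,:2]),np.percentile(c[s][:,2],[2,50,98]))
E
```

```text
yaw now 13.62 pos [0.5499 0.0185 0.2106]
shift [-0.0009  0.0003 -0.0394] turn [ 0.1  -0.3  -0.08] t 11.80
((552.16552734375, -7.1475372314453125), (104.8684310913086, 160.13388061523438), 14.07764720916748) [0.07121763 0.07354262 0.07541898]
```

View pics/w9.png

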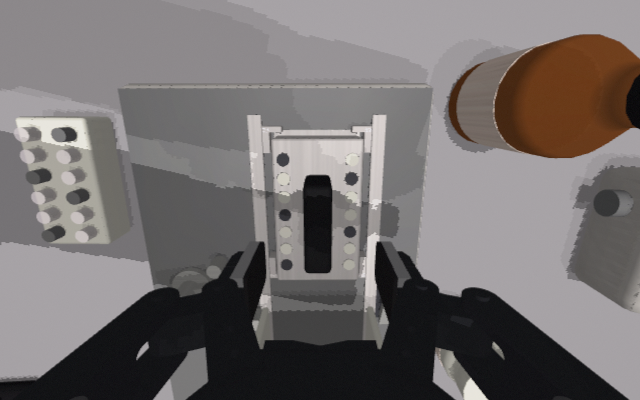

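Emit:
drive_tool(
  steps=[-0.029,0.014,-0.002,0,0,0,-0.3,-0.029,0.014,-0.002,0,0,0,-0.3,-0.029,0.014,-0.002,0,0,0,-0.3,-0.029,0.014,-0.002,0,0,0,-0.3,-0.029,0.014,-0.002,0,0,0,-0.3,-0.029,0.014,-0.002,0,0,0,-0.3,0,0,0,0,0,6.8,-0.3,0,0,0,0,0,6.8,-0.3],
)

```text
clock: 12.47
eef_pos: [0.3979, -0.1049, 0.2205]
tool_rot: [1.0, -0.004, 0.001, -0.0]
ft_force: [0.5, -0.2, 0.3]
grip_width: 0.0552
```

Emit:
drive_tool(
  steps=[0,0,0,0,0,6.8,-0.3,0,0,0,0,0,6.8,-0.3,0,0,0,0,0,6.8,-0.3,0,0,0,0,0,6.8,-0.3,0,0,0,0,0,6.8,-0.3,0,0,0,0,0,6.8,-0.3,0,0,0,0,0,6.8,-0.3,0,0,0,0,0,6.8,-0.3],
)

```text
clock: 13.13
eef_pos: [0.3992, -0.1039, 0.2202]
tool_rot: [0.888, -0.46, 0.0, -0.0]
ft_force: [-0.6, 0.0, 0.4]
grip_width: 0.0556
```

Emit:
drive_tool(
  steps=[0,0,0,0,0,6.8,-0.3,0,0,0,0,0,6.7,-0.3,0,0,0,0,0,0,-0.3,0,0,0,0,0,0,-0.3,0,0,0,0,0,0,-0.3],
)

```text
clock: 13.55
eef_pos: [0.3997, -0.104, 0.221]
tool_rot: [0.83, -0.557, 0.001, -0.001]
ft_force: [0.5, 0.1, 0.3]
grip_width: 0.0559
```

```bash
python3 - <<'E'
from h import *
p,d,W,m=wrist('w10')
k=(W[...,2]>.085)&(W[...,2]<.112)&(W[...,0]<.49)&(W[...,0]>.42)&(abs(W[...,1]+.08)<.05)
w=W[k];print('knob',k.sum(),rect(w[:,:2]),np.median(w[:,2]))
c=rect(w[:,:2])[0];to(c[0]/1000,c[1]/1000,.151,-68)
E
```

```text
knob 1774 ((460.681640625, -80.99137878417969), (45.282405853271484, 13.804494857788086), 21.916534423828125) 0.10515856455152475
yaw now -67.77 pos [ 0.3998 -0.104   0.2211]
shift [ 0.0016 -0.0649  0.0703] turn [-0.13 -0.06  0.23] t 13.60
```

View pics/w10.png

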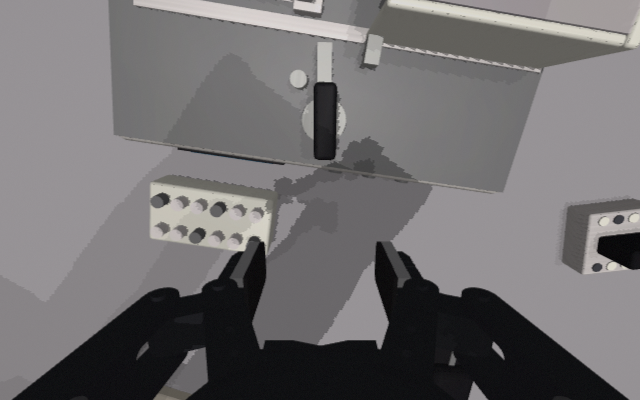

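Emit:
drive_tool(
  steps=[0.0016,-0.0325,0,0,0,0.2,-0.3,0,-0.0325,0,0,0,0,-0.3,0,0,0,0,0,0,-0.3,0,0,0,0,0,0,-0.3,0,0,0.03,0,0,0,-0.3,0,0,0.01,0,0,0,-0.3,0,0,0,0,0,0,-0.3,0,0,0,0,0,0,-0.3],
)

```text
clock: 14.27
eef_pos: [0.4597, -0.0813, 0.1814]
tool_rot: [0.829, -0.56, 0.001, -0.0]
ft_force: [0.4, -0.8, -0.2]
grip_width: 0.0555
```

```bash
python3 - <<'E'
from h import *
p,d,W,m=wrist('w11')
to(.4607,-.081,.151,-68)
E
```

```text
yaw now -68.09 pos [ 0.4606 -0.0815  0.1823]
shift [-0.0005 -0.0002  0.0313] turn [-0.17 -0.1  -0.09] t 14.32
```

View pics/w11.png

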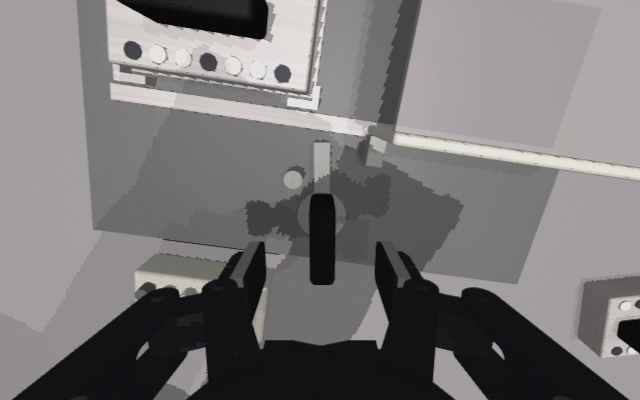

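Bar at column 321 is centred between the fingers (240–400). Descend and close.

Emit:
drive_tool(
  steps=[0,0,0.02,0,0,0,-0.3,0,0,0.011,0,0,0,-0.3,0,0,0,0,0,0,-0.3,0,0,0,0,0,0,1,0,0,0,0,0,0,1,0,0,0,0,0,0,1,0,0,0,0,0,0,1,0,0,0,0,0,0,1],
)

```text
clock: 14.98
eef_pos: [0.462, -0.0814, 0.1522]
tool_rot: [0.829, -0.56, 0.003, -0.001]
ft_force: [-1.0, -0.5, 6.3]
grip_width: 0.013
```

Emit:
drive_tool(
  steps=[0,0,0,0,0,0,1,0,0,0,0,0,0,1,0,0,0,0,0,0,1],
)

```text
clock: 15.23
eef_pos: [0.462, -0.0814, 0.1522]
tool_rot: [0.829, -0.56, 0.003, -0.001]
ft_force: [-0.3, -0.1, 6.2]
grip_width: 0.0132
```

Emit:
drive_tool(
  steps=[0,0,-0.005,0,0,0,1,0,0,-0.005,0,0,0,1,0,0,-0.005,0,0,0,1,0,0,-0.001,0,0,0,1,0,0,0,0,0,0,1,0,0,0,0,0,0,1],
)

```text
clock: 15.73
eef_pos: [0.4619, -0.0814, 0.1678]
tool_rot: [0.829, -0.56, 0.003, -0.001]
ft_force: [3.0, 0.5, 2.9]
grip_width: 0.0132
```

```bash
python3 - <<'E'
from h import *
p,d,W,m=wrist('w12')
c=p[90:300,220:430,::-1];cv2.imwrite('pics/w12n.png',cv2.resize(c,None,fx=2.8,fy=2.8))
th=np.radians(13.75)
for (u,v) in [(321,165),(321,175),(321,155)]: print(W[v,u].round(4))
E
```

```text
[ 0.5027 -0.0648  0.0789]
[ 0.4976 -0.0669  0.0784]
[ 0.5076 -0.0629  0.0787]
```

View pics/w12n.png

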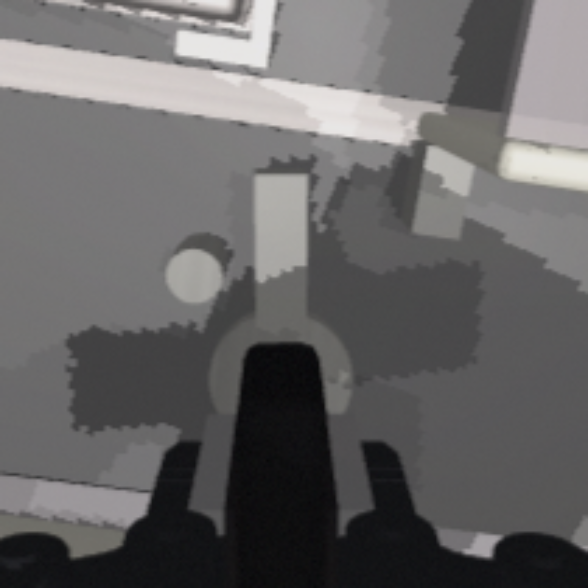

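Emit:
drive_tool(
  steps=[0,0,0,0,0,-5,1,0,0,0,0,0,-5,1,0,0,0,0,0,-5,1,0,0,0,0,0,-5,1,0,0,0,0,0,-5,1,0,0,0,0,0,-5,1,0,0,0,0,0,-5,1,0,0,0,0,0,-5,1],
)

```text
clock: 16.45
eef_pos: [0.4614, -0.0809, 0.1673]
tool_rot: [0.971, -0.241, 0.002, -0.001]
ft_force: [1.1, 1.3, 2.0]
grip_width: 0.0128
```

Emit:
drive_tool(
  steps=[0,0,0,0,0,-5,1,0,0,0,0,0,-5,1,0,0,0,0,0,-5,1,0,0,0,0,0,-5,1,0,0,0,0,0,-5,1,0,0,0,0,0,-5,1,0,0,0,0,0,-4,1,0,0,0,0,0,0,1],
)

```text
clock: 17.12
eef_pos: [0.4609, -0.0808, 0.1671]
tool_rot: [0.999, 0.052, 0.002, -0.0]
ft_force: [2.9, 1.9, 2.4]
grip_width: 0.013
```

```bash
python3 - <<'E'
from h import *
o=bot.get_obs();print(o['ft_force'].round(2),o['ft_torque'].round(3),o['joint_pos'].round(3));to(.462,-.0814,.1678,6.8)
p,d,W,m=wrist('w13')
E
```

```text
[2.86 1.86 2.38] [ 0.391 -0.26   0.009] [-1.740e-01  2.860e-01 -3.140e-01  9.670e-01  1.000e-03  1.292e+00]
yaw now 6.00 pos [ 0.4609 -0.0808  0.1671]
shift [ 0.001   0.0007 -0.0007] turn [-0.02 -0.2  -0.8 ] t 17.12
```

View pics/w13.png

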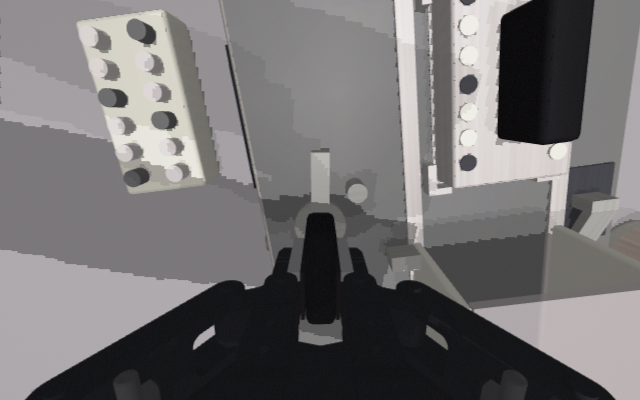

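Emit:
drive_tool(
  steps=[0,0,0,0,0,-2,1,0,0,0,0,0,-1,1,0,0,0,0,0,0,1,0,0,0,0,0,0,1],
)

```text
clock: 17.5
eef_pos: [0.4608, -0.0809, 0.1668]
tool_rot: [0.997, 0.077, 0.002, -0.0]
ft_force: [0.7, 3.1, 2.1]
grip_width: 0.0124
```

```bash
python3 - <<'E'
from h import *
o=bot.get_obs();print(o['ft_force'].round(2),o['ft_torque'].round(3));to(.462,-.0814,.1522,6.8)
p,d,W,m=wrist('w14')
E
```

```text
[0.65 3.06 2.14] [ 0.7   -0.204 -0.667]
yaw now 8.81 pos [ 0.4608 -0.0809  0.1668]
shift [0.001  0.0007 0.0146] turn [-0.02 -0.18  2.01] t 17.50
```

Emit:
drive_tool(
  steps=[0,0,0.004,0,0,0,1,0,0,0.004,0,0,0,1,0,0,0.004,0,0,0,1,0,0,0.002,0,0,0,1,0,0,0.0012,0,0,0,1,0,0,0,0,0,0,1,0,0,0,0,0,0,1],
)

```text
clock: 18.13
eef_pos: [0.461, -0.0809, 0.1522]
tool_rot: [0.997, 0.078, 0.002, -0.0]
ft_force: [-1.8, 4.7, 9.6]
grip_width: 0.013
```

```bash
python3 - <<'E'
from h import *
o=bot.get_obs();print(o['ft_force'].round(2),o['ft_torque'].round(3))
p,d,W,m=wrist('w15')
k=(W[...,2]>.058)&(W[...,2]<.085);k[:,:310]=0;k[:,332:]=0;k[:140]=0;k[200:]=0
print(k.sum(),np.percentile(W[k][:,2],[5,50,95]),rect(W[k][:,:2]))
E
```

```text
[-1.84  4.71  9.57] [ 1.235  0.469 -0.719]
912 [0.06217677 0.0633867  0.06449832] ((455.3998718261719, -42.56856155395508), (10.0145263671875, 26.522748947143555), 7.393164157867432)
```

View pics/w15.png

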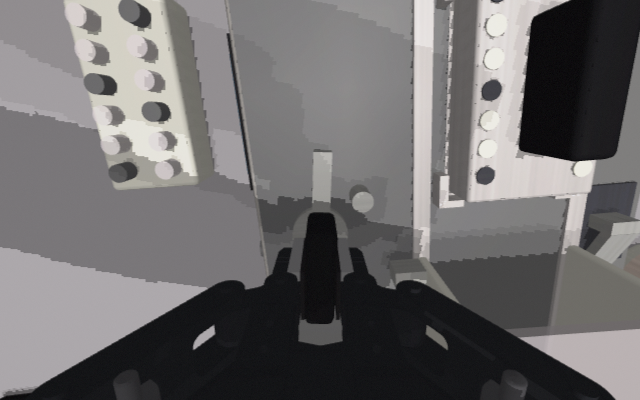

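Emit:
drive_tool(
  steps=[0,0,0.001,0,0,0,1,0,0,0,0,0,0,1,0,0,-0.0005,0,0,0,0.2,0,0,0,0,0,0,0.2,0,0,0,0,0,0,0.2,0,0,0,0,0,0,0.2,0,0,-0.03,0,0,0,0.2,0,0,-0.035,0,0,0,0.2],
)

```text
clock: 18.85
eef_pos: [0.4585, -0.0811, 0.2137]
tool_rot: [0.997, 0.078, -0.002, -0.0]
ft_force: [1.0, 0.1, -0.3]
grip_width: 0.034
```

Emit:
drive_tool(
  steps=[0,0,-0.02,0,0,0,0.2,0,0,0,0,0,0,0.2,0,0,0,0,0,0,0.2],
)

```text
clock: 19.1
eef_pos: [0.4615, -0.0815, 0.237]
tool_rot: [0.997, 0.078, 0.003, 0.001]
ft_force: [-0.3, -0.2, -0.5]
grip_width: 0.0341
```

```bash
python3 - <<'E'
from h import *
p,d,W,m=wrist('w16')
k=(W[...,2]>.058)&(W[...,2]<.085)&(W[...,0]<.49)&(W[...,0]>.42)&(abs(W[...,1]+.05)<.025);print('tab z',np.median(W[k][:,2]))
k=(W[...,2]>.09)&(W[...,2]<.13)&(W[...,0]<.49)&(W[...,0]>.42)&(abs(W[...,1]+.08)<.04);print('bar',k.sum(),np.median(W[k][:,2]),rect(W[k][:,:2]) if k.sum()>5 else 0)
P,r=pose()
# push start: behind hood wall
th=np.radians(13.8);ex=np.array([np.cos(th),np.sin(th)]);ey=np.array([-ex[1],ex[0]])
nest=np.array([.5490,.0182]);O=nest-.072*ey;print('O',O)
S=O+(-.165-.03)*ey;print('S',S);to(S[0],S[1],.25,13.8)
E
```

```text
tab z 0.06350816757823786
bar 1233 0.10504010575620715 ((460.21990966796875, -80.76689910888672), (13.988286972045898, 45.83618927001953), 6.764122009277344)
O [ 0.56617441 -0.05172167]
S [ 0.61268843 -0.24109285]
yaw now 8.92 pos [ 0.4607 -0.0814  0.2357]
shift [ 0.1255  0.1814 -0.0137] turn [ 0.08 -0.17 -4.88] t 19.15
```

View pics/w16.png

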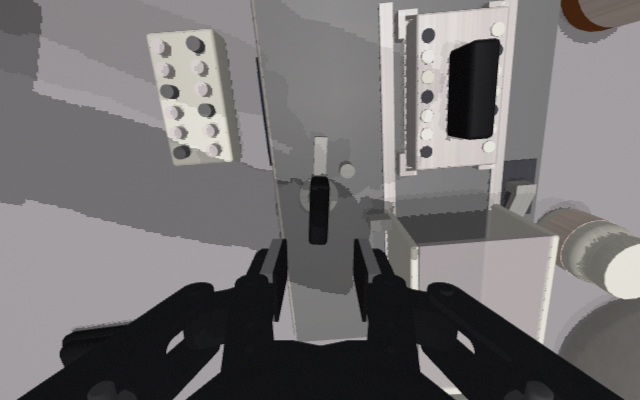

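Emit:
drive_tool(
  steps=[0.0157,0.0227,-0.0015,0,0,0,1,0.0157,0.0227,-0.0015,0,0,0,1,0.0157,0.0227,-0.0015,0,0,0,1,0.0157,0.0227,-0.0015,0,0,0,1,0.0157,0.0227,-0.0015,0,0,0,1,0.0157,0.0227,-0.0015,0,0,0,1,0.0157,0.0227,-0.0015,0,0,0,1,0.0157,0.0227,-0.0015,0,0,0,1],
)

```text
clock: 19.82
eef_pos: [0.6129, -0.242, 0.2459]
tool_rot: [0.997, 0.078, -0.0, -0.001]
ft_force: [-0.1, -0.3, 0.5]
grip_width: 0.0002
```

Emit:
drive_tool(
  steps=[0,0,0,0,0,-4.9,1,0,0,0,0,0,0,1,0,0,0,0,0,0,1,0,0,0,0,0,0,1],
)

```text
clock: 20.15
eef_pos: [0.6122, -0.2405, 0.2473]
tool_rot: [0.993, 0.12, 0.0, -0.0]
ft_force: [0.1, 0.2, -0.6]
grip_width: 0.0003
```

```bash
python3 - <<'E'
from h import *
p,d,W,m=wrist('w17')
to(.6127,-.2411,.145,13.8)
th=np.radians(13.8);ex=np.array([np.cos(th),np.sin(th)]);ey=np.array([-ex[1],ex[0]]);O=np.array([.56617441,-.05172167])
h=(abs(W[...,2]-.122)<.006);k,l,s,c=cv2.connectedComponentsWithStats(h.astype(np.uint8));i=np.argmax(s[1:,4])+1
q=(W[l==i][:,:2]-O);a=q@ex*1000;b=q@ey*1000;print('hood',np.percentile(a,[.5,99.5]),np.percentile(b,[.2,99.8]))
P,_=pose();q=P[:2]-O;print('tcp in inc',q@ex,q@ey)
b=(W[...,2]>.03)&(W[...,2]<.07)
E
```

```text
yaw now 13.78 pos [ 0.6123 -0.2404  0.248 ]
shift [0.     0.0008 0.103 ] turn [ 0.01 -0.1  -0.02] t 20.20
hood [-48.92692467  49.28509891] [-155.76916692  -61.4878348 ]
tcp in inc -0.00019744394441191724 -0.194224136345624
```

View pics/w17.png

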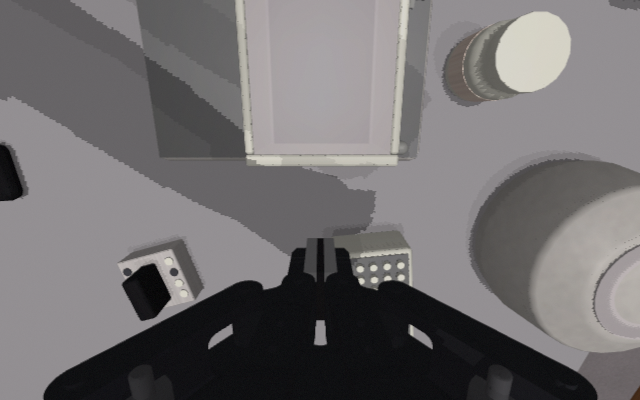

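Emit:
drive_tool(
  steps=[0,0,0.03,0,0,0,1,0,0,0.035,0,0,0,1,0,0,0.032,0,0,0,1,0,0,0,0,0,0,1,0,-0.01,0,0,0,0,1,0,-0.01,0,0,0,0,1,0,-0.008,0,0,0,0,1,0,-0.006,0,0,0,0,1],
)

```text
clock: 20.87
eef_pos: [0.6069, -0.2089, 0.1551]
tool_rot: [0.993, 0.12, 0.004, 0.004]
ft_force: [1.4, -8.5, -3.3]
grip_width: -0.0
```

Emit:
drive_tool(
  steps=[0,-0.008,0,0,0,0,1,0,-0.008,0,0,0,0,1,0,-0.008,0,0,0,0,1,0,-0.008,0,0,0,0,1,0,-0.008,0,0,0,0,1],
)

```text
clock: 21.28
eef_pos: [0.5975, -0.1709, 0.1551]
tool_rot: [0.993, 0.12, 0.005, 0.004]
ft_force: [2.3, -7.9, -1.1]
grip_width: 0.0
```

Emit:
drive_tool(
  steps=[0,-0.01,0,0,0,0,1,0,-0.01,0,0,0,0,1,0,-0.01,0,0,0,0,1,0,-0.01,0,0,0,0,1,0,-0.01,0,0,0,0,1,0,-0.01,0,0,0,0,1,0,-0.01,0,0,0,0,1],
)

```text
clock: 21.87
eef_pos: [0.581, -0.1032, 0.155]
tool_rot: [0.993, 0.119, 0.005, 0.005]
ft_force: [2.5, -12.1, -1.2]
grip_width: 0.0002
```

Emit:
drive_tool(
  steps=[0,-0.008,0,0,0,0,1,0,-0.008,0,0,0,0,1,0,-0.006,0,0,0,0,1,0,-0.006,0,0,0,0,1,0,-0.004,0,0,0,0,1,0,-0.003,0,0,0,0,1,0,0,0,0,0,0,1],
)

```text
clock: 22.45
eef_pos: [0.5724, -0.0679, 0.1549]
tool_rot: [0.993, 0.12, 0.005, 0.003]
ft_force: [1.6, -3.9, 1.9]
grip_width: 0.0
```

```bash
python3 - <<'E'
from h import *
o=bot.get_obs();print(o['ft_force'].round(1))
th=np.radians(13.8);ex=np.array([np.cos(th),np.sin(th)]);ey=np.array([-ex[1],ex[0]]);O=np.array([.56617441,-.05172167])
q=o['eef_pos'][:2]-O;print('tcp in inc',q@ex,q@ey)
E
```

```text
[ 1.6 -3.9  1.9]
tcp in inc 0.0021790548093502528 -0.017153487302975414
```

Emit:
drive_tool(
  steps=[0,-0.002,0,0,0,0,1,0,-0.002,0,0,0,0,1,0,-0.002,0,0,0,0,1,0,0,0,0,0,0,1],
)

```text
clock: 22.78
eef_pos: [0.5711, -0.0625, 0.1548]
tool_rot: [0.993, 0.12, 0.005, 0.003]
ft_force: [2.3, -6.7, 1.5]
grip_width: 0.0003
```

Emit:
drive_tool(
  steps=[0,-0.002,0,0,0,0,1,0,-0.001,0,0,0,0,1,0,0,0,0,0,0,1],
)

```text
clock: 23.03
eef_pos: [0.5709, -0.0615, 0.155]
tool_rot: [0.993, 0.119, 0.005, 0.005]
ft_force: [2.4, -12.1, 2.5]
grip_width: 0.0001
```

Emit:
drive_tool(
  steps=[0,-0.003,0,0,0,0,1,0,0,0,0,0,0,1,0,0,0,0,0,0,1],
)

```text
clock: 23.28
eef_pos: [0.5707, -0.0611, 0.1551]
tool_rot: [0.993, 0.118, 0.006, 0.008]
ft_force: [4.2, -19.0, -0.4]
grip_width: -0.0001
```

End stop felt (0.4 mm for 3 mm commanded, 19 N). Back off and look from above.

Emit:
drive_tool(
  steps=[0,0.012,0,0,0,0,1,0,0.03,0,0,0,0,1,0,0.02,-0.03,0,0,0,1,0,0,-0.04,0,0,0,1,0,0,-0.04,0,0,0,1,0,0,0,0,0,0,1,0,0,0,0,0,0,1,0,0,0,0,0,0,1],
)

```text
clock: 23.95
eef_pos: [0.5822, -0.1152, 0.2629]
tool_rot: [0.993, 0.121, 0.003, 0.0]
ft_force: [-1.1, -0.0, -0.5]
grip_width: -0.0002
```

```bash
python3 - <<'E'
from h import *
p,d,W,m=wrist('w18')
th=np.radians(13.8);ex=np.array([np.cos(th),np.sin(th)]);ey=np.array([-ex[1],ex[0]]);O=np.array([.56617441,-.05172167])
q=(W[...,:2]-O);a=q@ex*1000;b=q@ey*1000
h=(abs(W[...,2]-.122)<.006);k,l,s,c=cv2.connectedComponentsWithStats(h.astype(np.uint8));i=np.argmax(s[1:,4])+1
print('hood x,y',np.percentile(a[l==i],[.5,99.5]),np.percentile(b[l==i],[.2,99.8]))
z=(abs(a-64)<4)&(abs(b+9)<6);print('catch z',z.sum(),np.percentile(W[z][:,2],[5,50,95]) if z.sum() else 0)
pt,dt=vision.camera('top');c=pt[165:295,295:425,::-1].copy();cv2.imwrite('pics/top2.png',cv2.resize(c,None,fx=4.5,fy=4.5,interpolation=cv2.INTER_CUBIC))
ps,ds=vision.camera('scene');cv2.imwrite('pics/scene2.png',cv2.resize(ps[120:270,140:520,::-1],None,fx=2,fy=2))
E
```

```text
hood x,y [-48.79923026  49.37301334] [ 1.60454136 71.96645411]
catch z 128 [0.04751938 0.06311703 0.06451372]
```

View pics/w18.png

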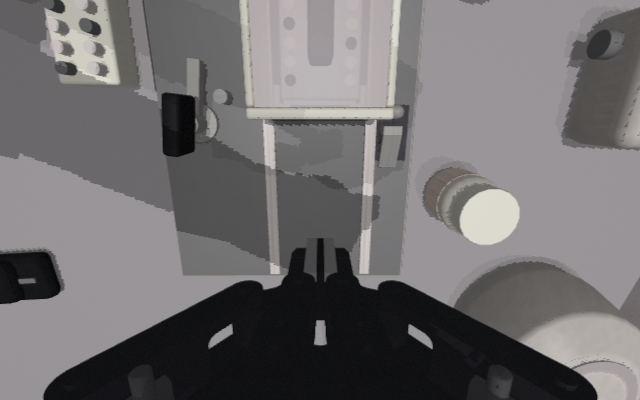

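View pics/scene2.png

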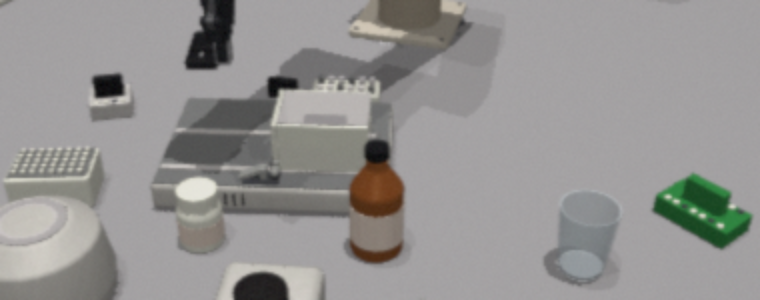

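View pics/top2.png

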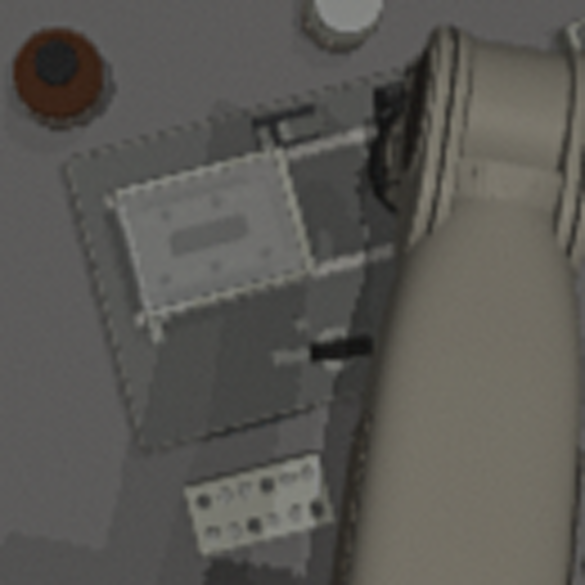

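```bash
python3 -c "
from workcell import *
print(job_done())"
```

```text
the job is handed in; nothing more can be done
None
```

The job is handed in at about 24 s on the clock. The long block is in the nest, the parking lock is released, and the hood is shut with the catch up behind it.

**Block:** The first lowering landed on the nest lugs, with up to about 37 N at the wrist. I backed off, re-measured with the wrist camera, shifted by about 2.5 mm and set it down. Its top then read about 73.5 mm above the table, against 73 mm expected if it lies flat.

**Knob:** I lifted it about 15.7 mm and turned it until it hit its stop. I then pushed it in and let go. Afterwards the bar stood at about 1.45 rad and its top read 105 mm, which is fully in.

**Hood:** I pushed it until it met the end stop at about 19 N. Its end wall then measured at about 0.167 m of travel. The top of the catch read 63 to 64 mm, which is fully up.

**Disagreement:** The top and wrist cameras differed by about 4 to 5 mm in position. I used the wrist camera for every fit.

**Other things:** I did not deliberately move anything else, and the last pictures show nothing displaced. I checked that by eye only, without re-measuring. The arm was clear of everything, with about 0 N at the wrist.

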